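# Strip the forming press carrier for washing

## Robot

A 6-joint arm with a two-finger parallel gripper is mounted at the origin on the work surface. World frame = base frame: x ahead of the robot, y to its left, z up, the work surface at z = 0. Lengths are in m, angles in rad, forces in N, time in s.
With the tool pointing down it reaches from about 0.35 to 0.975 m from the base axis. Payload 4.9 kg.
Tool frame: the origin (TCP) lies between the finger pads; the fingertips stand 22 mm ahead of it and the grasp point (between the pads) lies 3 mm ahead of it; z points along the fingers, y is the direction in which the jaws open and shut (so a half turn about z gives the same grasp; the last joint's range is limited). The gripper opens to 85 mm and grips with 20 to 120 N. Pads are 22 mm wide; open, the fingers measure 114 mm over their backs; the gripper's body (76 mm by 85 mm) begins 54 mm behind the grasp point. The pads swing forward as they close: fully open they stand 13 mm farther back than shut.
Start: joints at [1.073, 0.053, 1.613, -0, 1.476, -0.119], TCP at [0.231, 0.581, 0.253] pointing down, gripper open.
Joint ranges: [-3.01, 3.01], [-1.01, 2.22], [0.06, 2.58], [-1.02, 4.17], [0.09, 2.62], [-3.14, 3.14]. Speed limits (rad/s): [2.57, 2.57, 3.14, 3.14, 3.14, 3.14].

## Interface

Orientations are given as a unit quaternion [x, y, z, w].
In Python, from bench import bot gives the robot as it stands. The module is installed in compiled form; this text tells all that it offers.
- The arm moves only by the tool servo_tool, never from a script. Its argument "targets" is text: rows parted by semicolons, each of 7 numbers parted by spaces: the shift along the world's x, y, z in mm, then the turn, a rotation vector about the world's x, y, z in rad, then the closure, from -1 (fully open) to 1 (shut). In form: dx dy dz wx wy wz gripper; .... A call has 1 to 20 rows; each row shifts and turns the pose as measured when the row begins; what a row does not reach is not made up. A row lasts 1/10 s, in which the tool goes at most 50 mm and 8.59 degrees, less where a joint would pass 70% of its speed; a pose out of reach is approached as far as the arm can. A call is refused whole if a number of a shift passes 50 or a number of a turn 0.15, either way. A call with a gripper value outside its range is refused whole. The fingers move at their own pace and stop on an object; "grip_force" is the grip in N (left out, the last holds). Time passes only in rows, so rows that do not move let the fingers close. It gives the time, the measured TCP pose, the force and the opening at its end, in the units of the state.
- bot.read_state(): the state, without advancing time (a new reading comes with each control period).
- bot.get_image(name): name is "side" or "top" or "wrist"; returns a dict with "pixels" (420x560x3 uint8, red, green, blue), "z_map" (420x560 float32, m along the optical axis (not along the pixel's ray), 0 where there is no reading), "fx", "fy", "cx", "cy" (pixels), "D" ([k1, k2, p1, p2, k3] as OpenCV has them; the pictures are not rectified), "xyz" and "rotation" of the camera in the world. Camera axes: x right, y down, z forward; pixel columns grow to the right and rows downward; lengths in m; the calibration is good to about 2 mm. A picture is of the moment at which its call begins.
- bot.close_job(): hands the job in, once; it reports no verdict.
The state is a dict: "time": time; "joints": joint angles; "qd": joint speeds; "joint_efforts": joint torques, N m; "tool_pos": TCP position; "eef_rot": TCP orientation; "ft_force": force on the tool from outside, world axes, zero at the start; "ft_torque": the same for the moment, N m; "gripper_width": finger opening in m.
Only numpy, scipy, OpenCV 4.12 (cv2) and the standard library are available. Lean on these libraries where they do the work, as an engineer would, in place of code of your own. Each camera call takes 0.05 s, during which the arm holds its last target. There are 200 camera calls.

## Task

Strip the forming press for washing: pull up the sprung index plunger that pins the plug carrier, twist its bar knob a quarter turn anticlockwise so that it stays latched up by itself, then push the ejector button fully down so that the carrier is shoved out from under the bridge. Lift the carrier out and set it down flat in the middle of the white board, and put every white forming plug (two to four of them) into the grey wash tub, which stays standing on the table. Finally turn the bar knob back so that the plunger springs fully home again, and do not disturb the jar, the brush and the cup behind.

Things in the scene. Friction and masses are not known exactly. Their poses are not given: they have to be found in the camera images.
- press: Fixed steel press base. Origin on the table under the carrier's home; the carrier is ejected to its -x (roughly the world's -y). In its frame, mm: base plate x -115 to 200, y +-85, 8 thick; guide rails at y +-71, x +-72, top z 16; bridge x 76 to 106, y +-50, z 24 to 36, over the carrier's tongue; plunger housing on it at x 88, top z 48; ejector housing x 140 to 200, y +-35, top z 55.
- knob_grip (a point): Centre of the plunger's black bar knob: upright bar 40 mm long (point x), 12 wide (y), 24 tall, on a thin stem over the bridge at press x 88, y 0; 70 mm above the table when down, 80 when latched. The point turns with the knob; at knob angle 0 its x axis is the press x axis. The ejector button is 82 mm away towards press +x.
- plunger (a joint): Lift of the index plunger, m: 0 = down (its 8 mm pin is through the carrier's tongue), at most 0.015. A spring pulls it down with 6 N at 0, 10 N at the top. The knob turns only when it is lifted more than 0.010; once turned, it rests on the housing's ledge at about 0.010 and stays up by itself, the pin 2 mm clear of the tongue.
- knob (a joint): Turn of the bar knob, rad: 0 = bar along press x (only within about 0.15 of there can the plunger drop), positive = anticlockwise seen from above, stop at 1.65. A quarter turn (1.57) is the latched-open position; over 0.9 counts. Stays where it is left (friction 0.03 N m).
- ejector_top (a point): Centre of the top face of the ejector's palm button, a black disc 40 mm across, 12 mm thick, on a stem; top face 97 mm above the table when up.
- ejector (a joint): Stroke of the ejector button, m: 0 = up, 0.025 = fully down. Spring 4 to 8 N, plus up to 10 N while it shoves the carrier. Its pusher shoves the unpinned carrier about 38 mm to press -x, clear of the bridge, where it can be lifted straight up. Released, button and pusher spring back and the carrier stays out.
- carrier: Loose bare-metal carrier, 0.28 kg empty. Origin: centre of the underside of its plate, 140 (x) x 130 (y) x 10 mm. Tongue x 70 to 100, 44 wide, 10 thick, pin hole at x 88. Upright black grip post at the origin, 24 (x) x 14 (y), top at z 72. Four 41 mm square pockets at x +-45, y +-40, floor at z 4, 6 deep. Starts home in the press: at its origin, 8 mm up, same axes.
- board: Fixed white plastic board lying on the table, 165 (x) x 155 (y) x 10 mm; origin at the centre of its underside, on the table.
- tub: Loose grey open wash tub, 180 (x) x 140 (y) x 50 mm high, walls and floor 4 mm, 0.6 kg; origin at the centre of its underside.
- jar: Bystander: pale closed jar, 60 mm across, 90 mm tall, behind the work; origin under its centre. Leave alone.
- brush: Bystander: brush lying on the table behind the work. Leave alone.
- cup: Bystander: steel cup, 72 mm across, 80 mm tall, behind the work; origin under its centre. Leave alone.
- plug1: White plastic forming plug, 50 g: square foot 38 x 38 x 8 mm, on it a round stem 30 mm across with a domed end, 48 mm tall in all (stem straight from 8 to 38 mm). Origin: centre of the foot's underside, z along the stem. If present (None otherwise) it starts upright in the carrier's pocket at carrier x -45, y -40.
- plug2: White plastic forming plug, 50 g: square foot 38 x 38 x 8 mm, on it a round stem 30 mm across with a domed end, 48 mm tall in all (stem straight from 8 to 38 mm). Origin: centre of the foot's underside, z along the stem. If present (None otherwise) it starts upright in the carrier's pocket at carrier x -45, y 40.
- plug3: White plastic forming plug, 50 g: square foot 38 x 38 x 8 mm, on it a round stem 30 mm across with a domed end, 48 mm tall in all (stem straight from 8 to 38 mm). Origin: centre of the foot's underside, z along the stem. If present (None otherwise) it starts upright in the carrier's pocket at carrier x 45, y -40.
- plug4: White plastic forming plug, 50 g: square foot 38 x 38 x 8 mm, on it a round stem 30 mm across with a domed end, 48 mm tall in all (stem straight from 8 to 38 mm). Origin: centre of the foot's underside, z along the stem. If present (None otherwise) it starts upright in the carrier's pocket at carrier x 45, y 40.
Not all that is in view belongs to the job. Several things have the shape of the tub; the one meant has the colours described above.

How it is judged:
On the way, in this order (a step that is already met when the one before it is completed fails the run):
1. the plunger is pulled and twisted and stays latched up by itself, carrier still home (value of joint plunger above 0.008 m and value of joint knob above 0.9 rad and contact force between the fingers and knob below 0.3 N and x of carrier in the frame of press above -0.008 m), for 0.3 s.
2. with the plunger latched open, the ejector button is pushed fully down and the carrier is shoved out (value of joint plunger above 0.008 m and value of joint knob above 0.9 rad and value of joint ejector above 0.022 m and x of carrier in the frame of press below -0.028 m), for 0.1 s.
3. the carrier lies flat in the middle of the board, released (horizontal distance between carrier and board below 0.04 m and angle between carrier's own z axis and vertical below 0.06 rad and z of carrier in the frame of board between 0.006 and 0.015 m and contact force between the fingers and carrier below 0.3 N and linear speed of carrier below 0.02 m/s), for 0.3 s.
At the end, for the whole second after the job is handed in: Carrier flat on the board, centre within 40 mm of its centre; every plug inside the tub (any way up, foot below the rim), at rest; tub upright on the table; plunger back down (lift under 3 mm, knob within 0.2 rad of 0); ejector button back up (value of joint plunger below 0.003 m and value of joint knob below 0.2 rad and value of joint ejector below 0.004 m and horizontal distance between carrier and board below 0.04 m and angle between carrier's own z axis and vertical below 0.06 rad and z of carrier in the frame of board between 0.006 and 0.015 m and linear speed of carrier below 0.02 m/s and angle between tub's own z axis and vertical below 0.1 rad and height (world z) of tub below 0.02 m and x of plug1 in the frame of tub between -0.088 and 0.088 m and y of plug1 in the frame of tub between -0.068 and 0.068 m and z of plug1 in the frame of tub between 0 and 0.05 m and linear speed of each of plug1, plug2, plug3, plug4 below 0.03 m/s and x of plug2 in the frame of tub between -0.088 and 0.088 m and y of plug2 in the frame of tub between -0.068 and 0.068 m and z of plug2 in the frame of tub between 0 and 0.05 m and x of plug3 in the frame of tub between -0.088 and 0.088 m and y of plug3 in the frame of tub between -0.068 and 0.068 m and z of plug3 in the frame of tub between 0 and 0.05 m and x of plug4 in the frame of tub between -0.088 and 0.088 m and y of plug4 in the frame of tub between -0.068 and 0.068 m and z of plug4 in the frame of tub between 0 and 0.05 m); the robot touches nothing.
It fails at once if the jar is knocked or moved (more than 30 mm) (distance of jar from where it was at the start of the episode above 0.03 m).
It fails at once if the brush is knocked or moved (more than 30 mm) (distance of brush from where it was at the start of the episode above 0.03 m).
It fails at once if the cup is knocked or moved (more than 30 mm) (distance of cup from where it was at the start of the episode above 0.03 m).
Of plug1, plug2, plug3, plug4 only 2 to 4 are there at a start; the rules pass over those that are not, and their reading is None.
At some moment in a run one of tub may be knocked a few centimetres aside while the robot is not near it.
Once in a run the grip may slacken for a moment while it holds something.
It also fails if it takes over 208 s, if anything falls off the work surface, if the arm or the gripper's body presses on something with over 40 N, if the wrist force passes 120 N, or if a joint passes its speed limit or range.

## Working session

There is one attempt and no reset: what is moved stays moved. The work goes in short steps, Python scripts to look and compute and a tool call to move; the robot and the scene stay as the last step left them, time stands still between calls to the robot, and variables do not carry over. Pictures are saved under pics/ and viewed, on a budget of 14 in all, crops included, one or two more only if the job needs it, and the job is handed in when it is done.

Besides the shell and the picture viewer there is one more tool, called after "Emit:" as name(argument=value, ...) on one line, values as JSON. servo_tool: Moves the arm, as the interface text tells. Its arguments: {"type":"object","properties":{"targets":{"type":"string"},"grip_force":{"type":"number"}},"required":["targets"]}

```bash
mkdir -p pics; cat > h.py <<'E'
import numpy as np, cv2
from bench import bot
def grab(n,fn=None):
    im=bot.get_image(n)
    if fn: cv2.imwrite('pics/'+fn,im['pixels'][...,::-1])
    return im
def rot(im):
    R=np.array(im['rotation'],float)
    if R.shape==(3,3): return R
    from scipy.spatial.transform import Rotation
    return Rotation.from_quat(R).as_matrix()
def ray(im,uv,z):
    K=np.array([[im['fx'],0,im['cx']],[0,im['fy'],im['cy']],[0,0,1]])
    p=cv2.undistortPoints(np.array(uv,float).reshape(-1,1,2),K,np.array(im['D'],float))[:,0]
    d=np.c_[p,np.ones(len(p))]@rot(im).T; c=np.array(im['xyz'])
    return c+d*((z-c[2])/d[:,2])[:,None]
def cloud(im):
    h,w=im['z_map'].shape
    K=np.array([[im['fx'],0,im['cx']],[0,im['fy'],im['cy']],[0,0,1]])
    v,u=np.mgrid[:h,:w]
    p=cv2.undistortPoints(np.c_[u.ravel(),v.ravel()].astype(float).reshape(-1,1,2),K,np.array(im['D'],float))[:,0]
    d=np.c_[p,np.ones(len(p))]*im['z_map'].ravel()[:,None]
    P=d@rot(im).T+np.array(im['xyz']); P[im['z_map'].ravel()==0]=np.nan
    return P.reshape(h,w,3)
def st():
    s=bot.read_state(); print({k:np.round(s[k],3).tolist() for k in('time','tool_pos','eef_rot','joints','ft_force','gripper_width')})
E
python3 - <<'E'
from h import *
for n in('top','side'):
    im=grab(n,n+'0.png'); np.savez(n+'0.npz',**{k:np.array(v) for k,v in im.items()})
    print(n,im['xyz'],np.round(rot(im),3).tolist(),im['fx'],im['D'])
st()
E
```

```text
top [ 0.47909068 -0.08638776  1.20900836] [[-0.03, -0.993, 0.118], [-1.0, 0.03, -0.001], [-0.003, -0.118, -0.993]] 410.10807295531754 [-0.11231  0.       0.       0.       0.     ]
side [0.28486604 0.61519008 0.8438247 ] [[-0.891, -0.332, 0.309], [-0.453, 0.631, -0.63], [0.015, -0.701, -0.713]] 422.1976477522834 [0.01539782 0.         0.         0.         0.        ]
{'time': 0.1, 'tool_pos': [0.231, 0.58, 0.252], 'eef_rot': [0.188, 0.982, -0.001, -0.0], 'joints': [1.073, 0.053, 1.614, -0.0, 1.476, -0.119], 'ft_force': [-0.498, 0.329, 0.048], 'gripper_width': 0.086}
```

View pics/top0.png

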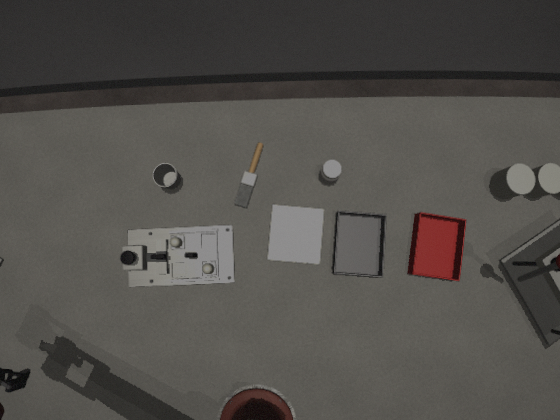

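View pics/side0.png

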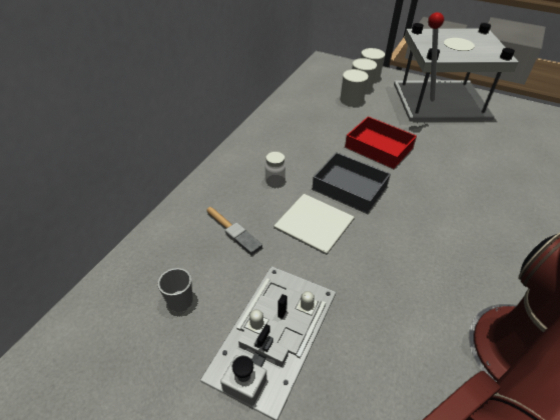

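The top view shows the press at px (128–235, 226–287), with the button at (127,258), knob at (158,257), post at (191,255) and two plugs at (176,242) and (208,268). The board is at (297,235), the grey tub at (360,244) and a red decoy tub at (438,247). The jar, brush and cup are behind. The side view agrees.

```bash
python3 - <<'E'
from h import *
im=dict(np.load('top0.npz')); P=cloud(im); px=im['pixels'].astype(int); g=px.mean(2); hsv=cv2.cvtColor(im['pixels'],cv2.COLOR_RGB2HSV)
print('tablez',np.nanmedian(P[300:340,300:400,2]),'noise',np.nanstd(P[300:340,300:400,2]))
def rect(m,z,name):
    n,l,s,c=cv2.connectedComponentsWithStats(m.astype(np.uint8)); k=1+np.argmax(s[1:,4])
    uv=np.argwhere(l==k)[:,::-1]; W=ray(im,uv,z)[:,:2]
    r=cv2.minAreaRect((W*1000).astype(np.float32)); print(name,s[k],np.round(r[0],1),np.round(r[1],1),round(r[2],2))
box=lambda a,b,c,d:(lambda m:(m.__setitem__((slice(b,d),slice(a,c)),True),m)[1])(np.zeros(g.shape,bool))
rect(box(255,195,335,275)&(g>130),.010,'board')
rect(box(325,200,392,285)&(P[...,2]>.035),.05,'tub(depth)')
rect(box(110,215,250,300)&(g>110),.008,'press')
rect(box(110,215,250,300)&(P[...,2]>.004),.008,'press d')
for nm,b,z,t in(('btn',(115,243,142,275),.097,.088),('knob',(146,245,170,268),.082,.07),('post',(182,245,202,266),.080,.07)):
    m=box(*b)&(g<45); rect(m,z,nm)
    m=box(*b)&(P[...,2]>t); 
    if m.any(): rect(m,z,nm+' d'); print(np.nanmedian(P[m],0),np.nanmax(P[m],0)[2])
for nm,b in(('p3',(166,232,186,252)),('p2',(198,258,219,278))):
    m=box(*b)&(P[...,2]>.045); rect(m,.055,nm)
for q in((176,242),(208,268),(176,268),(208,242),(127,258),(158,257),(191,255)): print(q,np.round(P[q[1],q[0]],4))
c=im['pixels'][205:305,105:255]; c=cv2.resize(np.clip(c*1.8,0,255).astype(np.uint8),None,fx=5,fy=5,interpolation=cv2.INTER_CUBIC); cv2.imwrite('pics/crop1.png',c[...,::-1])
E
```

```text
tablez -0.001085036130401562 noise 0.002348564369120195
board [ 268  205   56   59 2777] [ 547.7 -130.5] [149.3 159.4] 83.08
tub(depth) [333 211  54  67 438] [ 511.8 -310.1] [143.7 178.3] 83.54
press [ 128  225  107   62 4865] [493.6 210.8] [169.5 314.7] 1.31
press d [ 120  225  116   63 6024] [494.3 220.8] [175.3 342. ] 1.22
btn [121 251  15  14 161] [490.3 333.6] [35.7 39.7] 0.15
btn d [120 251  15  15 163] [491.  335.8] [38.  38.9] 45.73
[0.4892893  0.33660414 0.09586562] 0.10118453356892143
knob [151 251  16  11  92] [492.3 252.4] [42.4 27.5] 89.78
knob d [151 254  15   5  69] [492.7 253.8] [39.6 11. ] 88.77
[0.49262597 0.25376689 0.08068451] 0.08606959653671731
post [186 253  11   5  46] [493.4 161.8] [28. 11.] 88.6
post d [184 252  10   6  47] [494.9 168.7] [25.2 13.7] 88.64
[0.49612264 0.16960238 0.07813548] 0.08263239038317827
p3 [170 237  10  10  80] [532.9 214.2] [26.  25.5] 88.6
p2 [202 263  11  11  90] [456.3 122.4] [28.  27.7] 44.2
(176, 242) [0.5312 0.2086 0.0603]
(208, 268) [0.4563 0.1181 0.0626]
(176, 268) [0.4574 0.2226 0.0077]
(208, 242) [0.531  0.1266 0.0096]
(127, 258) [0.4889 0.3365 0.0967]
(158, 257) [0.49   0.2541 0.081 ]
(191, 255) [0.4934 0.1621 0.0783]
```

View pics/crop1.png

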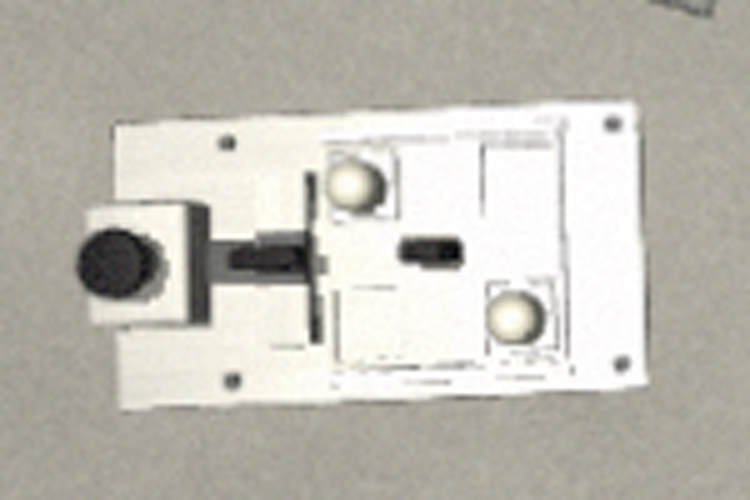

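The crop shows two plugs: plug3 at carrier (+45,-40) and plug2 at (-45,+40). The knob bar lies along press x. I'm moving above the knob with the jaws along world x.

Emit:
servo_tool(targets="26 -32 -4 0 0 -0.117 -0.2;26 -32 -4 0 0 -0.117 -0.2;26 -32 -4 0 0 -0.117 -0.2;26 -32 -4 0 0 -0.117 -0.2;26 -32 -4 0 0 -0.117 -0.2;26 -32 -4 0 0 -0.117 -0.2;26 -32 -4 0 0 -0.117 -0.2;26 -32 -4 0 0 -0.117 -0.2;26 -32 -4 0 0 -0.117 -0.2;26 -32 -4 0 0 -0.117 -0.2;0 0 0 0 0 0 -0.2;0 0 0 0 0 0 -0.2", grip_force=60)

```text
time: 1.3
tool_pos: [0.4945, 0.245, 0.2041]
eef_rot: [0.715, 0.699, -0.004, -0.003]
ft_force: [0.5, -0.0, -0.1]
gripper_width: 0.0515
```

```bash
python3 - <<'E'
from h import *
from scipy.spatial.transform import Rotation as Ro
im=grab('wrist','w1.png'); np.savez('w1.npz',**{k:np.array(v) for k,v in im.items()}); st()
print(im['xyz'],Ro.from_quat(bot.read_state()['eef_rot']).as_matrix().round(3).tolist())
E
```

```text
{'time': 1.35, 'tool_pos': [0.494, 0.245, 0.204], 'eef_rot': [0.715, 0.699, -0.004, -0.003], 'joints': [0.325, -0.081, 1.828, 0.001, 1.403, 0.347], 'ft_force': [0.279, 0.854, -0.104], 'gripper_width': 0.051}
[0.49661572 0.31514687 0.32507945] [[0.023, 1.0, -0.009], [1.0, -0.023, -0.002], [-0.002, -0.009, -1.0]]
```

View pics/w1.png

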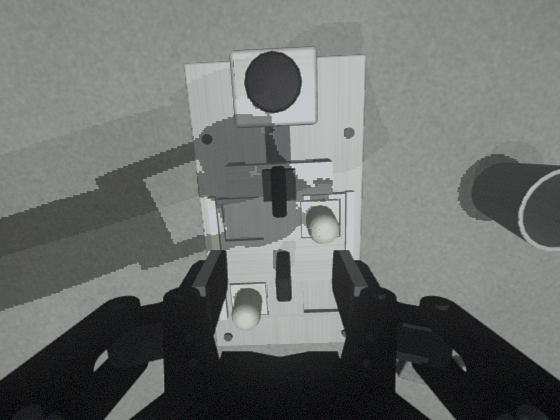

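The wrist view shows the knob at (279,191), the button at (273,82), the post at (283,277), and plugs at (322,228) and (245,314). I'll measure from it.

```bash
python3 - <<'E'
from h import *
im=dict(np.load('w1.npz')); P=cloud(im); g=im['pixels'].astype(int).mean(2)
def m(b,zlo,zhi,name,z):
    a=np.zeros(g.shape,bool); a[b[1]:b[3],b[0]:b[2]]=1; a&=(P[...,2]>zlo)&(P[...,2]<zhi)
    n,l,s,c=cv2.connectedComponentsWithStats(a.astype(np.uint8)); k=1+np.argmax(s[1:,4]); uv=np.argwhere(l==k)[:,::-1]
    r=cv2.minAreaRect((ray(im,uv,z)[:,:2]*1000).astype(np.float32)); print(name,s[k],np.round(r[0],1),np.round(r[1],1),round(r[2],2),'z',np.median(P[l==k][:,2]).round(4))
m((240,40,310,115),.09,.11,'btn',.097)
m((262,155,300,222),.072,.095,'knob',.082)
m((272,245,298,305),.07,.095,'post',.080)
m((300,205,345,246),.045,.065,'p3',.055)
m((225,295,268,330),.045,.065,'p2',.055)
m((180,50,320,90),.003,.014,'base',.008)
m((225,40,325,130),.048,.06,'ejhousing',.055)
E
```

```text
btn [ 244   51   58   62 2775] [490.3 339.2] [38.6 38.7] 54.49 z 0.0973
knob [270 168  17  50 726] [492.2 258.3] [11.8 40.3] 1.24 z 0.0821
post [275 272  17  30 438] [494.5 173.3] [13.8 28.7] 1.52 z 0.08
p3 [308 212  32  32 800] [532.1 218.7] [28.3 30.1] 0.16 z 0.0582
p2 [231 300  30  30 695] [456.1 128.3] [33.3 29. ] 89.08 z 0.058
base [ 184   61   48   29 1261] [426.9 355.4] [43.1 24.7] 0.84 z 0.0084
ejhousing [ 229   46   89   82 3855] [490.4 339. ] [69.1 59.2] 1.34 z 0.0552
```

Emit:
servo_tool(targets="-1 6 -20 0.001 -0.005 0.023 -0.2;-1 6 -20 0.001 -0.004 0.023 -0.2;0 0 -25 0 0 0 -0.2;0 0 -25 0 0 0 -0.2;0 0 -20 0 0 0 -0.2;0 0 0 0 0 0 -0.2;0 0 0 0 0 0 -0.2")

```text
time: 2.05
tool_pos: [0.4872, 0.2662, 0.093]
eef_rot: [0.692, 0.722, 0.002, -0.0]
ft_force: [0.5, 1.5, 0.7]
gripper_width: 0.0514
```

Emit:
servo_tool(targets="4 -8 0 0 0 -0.015 -0.2;0 0 0 0 0 0 -0.2;0 0 0 0 0 0 -0.2;0 0 0 0 0 0 -0.2")

```text
time: 2.45
tool_pos: [0.4934, 0.2594, 0.0977]
eef_rot: [0.697, 0.717, 0.006, 0.002]
ft_force: [0.8, 0.3, -0.0]
gripper_width: 0.0509
```

Emit:
servo_tool(targets="0 0 0 0 0 0 -0.2")

```text
time: 2.55
tool_pos: [0.4939, 0.2594, 0.0984]
eef_rot: [0.697, 0.717, 0.006, 0.002]
ft_force: [0.3, -0.6, 0.5]
gripper_width: 0.0509
```

Emit:
servo_tool(targets="0 0 0 0 0 0 -0.2")

```text
time: 2.65
tool_pos: [0.4942, 0.2594, 0.0988]
eef_rot: [0.697, 0.717, 0.006, 0.002]
ft_force: [0.5, -0.7, -0.3]
gripper_width: 0.0514
```

Emit:
servo_tool(targets="0 0 -10 0 0 0 -0.2")

```text
time: 2.75
tool_pos: [0.4955, 0.2599, 0.0902]
eef_rot: [0.697, 0.717, 0.008, 0.003]
ft_force: [0.7, 0.2, 0.2]
gripper_width: 0.0508
```

Emit:
servo_tool(targets="0 0 0 0 0 0 -0.2")

```text
time: 2.85
tool_pos: [0.4942, 0.2594, 0.0882]
eef_rot: [0.697, 0.717, 0.007, 0.002]
ft_force: [0.0, -0.2, 0.1]
gripper_width: 0.0514
```

Emit:
servo_tool(targets="-1.5 -2.5 -6 -0.007 0.012 -0.004 -0.2;0 0 -5 0 0 0 -0.2;0 0 0 0 0 0 -0.2;0 0 0 0 0 0 0.9;0 0 0 0 0 0 0.9;0 0 0 0 0 0 0.9;0 0 0 0 0 0 0.9;0 0 0 0 0 0 0.9")

```text
time: 3.65
tool_pos: [0.4926, 0.2564, 0.075]
eef_rot: [0.698, 0.716, -0.001, 0.0]
ft_force: [1.9, -0.3, -1.0]
gripper_width: 0.0111
```

Gripped at 11–12 mm. Next is the lift of about 12.5 mm.

Emit:
servo_tool(targets="0 0 6 0 0 0 1;0 0 5 0 0 0 1;0 0 2 0 0 0 1;0 0 0 0 0 0 1")

```text
time: 4.05
tool_pos: [0.4923, 0.2563, 0.0861]
eef_rot: [0.699, 0.716, -0.0, 0.0]
ft_force: [4.8, 1.8, -9.9]
gripper_width: 0.0107
```

Emit:
servo_tool(targets="0 0 3 0 0 0 1;0 0 0.5 0 0 0.1 1;0 0 0.5 0 0 0.1 1;0 0 0.5 0 0 0.1 1;0 0 0.5 0 0 0.1 1")

```text
time: 4.55
tool_pos: [0.4925, 0.2562, 0.0888]
eef_rot: [0.536, 0.844, 0.001, 0.001]
ft_force: [5.1, 2.0, -9.7]
gripper_width: 0.0108
```

Emit:
servo_tool(targets="0 0 0 0 0 0.12 1;0 0 0 0 0 0.12 1;0 0 0 0 0 0.12 1;0 0 0 0 0 0.12 1;0 0 0 0 0 0.12 1;0 0 0 0 0 0.12 1;0 0 0 0 0 0.12 1;0 0 0 0 0 0.1 1;0 0 0 0 0 0.1 1;0 0 0 0 0 0 1")

```text
time: 5.55
tool_pos: [0.4931, 0.2564, 0.085]
eef_rot: [0.023, 1.0, 0.002, 0.002]
ft_force: [3.6, 1.5, -7.1]
gripper_width: 0.0109
```

Emit:
servo_tool(targets="0 0 -1 0 0 0 1;0 0 0 0 0 0 0;0 0 0 0 0 0 0;0 0 0 0 0 0 0;0 0 0 0 0 0 0;0 0 10 0 0 0 0;0 0 30 0 0 0 0;0 0 30 0 0 0 0;0 0 30 0 0 0 0;0 0 0 0 0 0 0;0 0 0 0 0 0 0")

```text
time: 6.65
tool_pos: [0.4921, 0.2563, 0.1939]
eef_rot: [0.025, 1.0, 0.002, 0.001]
ft_force: [-0.3, -0.3, 0.0]
gripper_width: 0.0428
```

```bash
python3 - <<'E'
from h import *
im=grab('wrist','w2.png'); st(); P=cloud(im)
m=(abs(P[...,0]-.492)<.035)&(abs(P[...,1]-.257)<.035)&(P[...,2]>.075)&(P[...,2]<.105)
r=cv2.minAreaRect((P[m][:,:2]*1000).astype(np.float32));print(r,np.median(P[m],0))
m=(abs(P[...,0]-.492)<.04)&(abs(P[...,1]-.339)<.04)&(P[...,2]>.09)&(P[...,2]<.11)
print(m.sum(),np.median(P[m],0) if m.any() else 0)
E
```

```text
{'time': 6.7, 'tool_pos': [0.492, 0.257, 0.194], 'eef_rot': [0.025, 1.0, 0.002, 0.002], 'joints': [0.345, -0.073, 1.838, 0.003, 1.372, -1.177], 'ft_force': [0.922, -0.197, 0.78], 'gripper_width': 0.043}
((491.5032958984375, 257.4664611816406), (11.660409927368164, 39.45192337036133), 87.20191192626953) [0.48916416 0.2575606  0.09182456]
2297 [0.48845599 0.33811715 0.09718928]
```

View pics/w2.png

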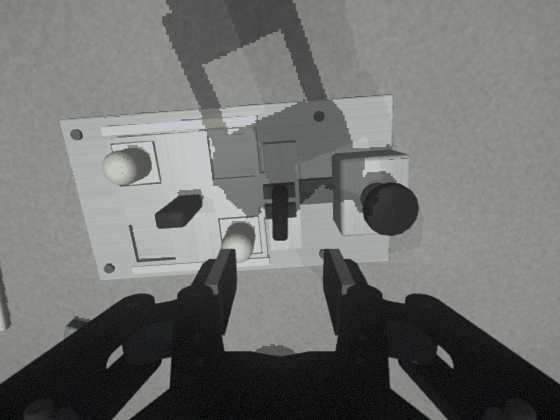

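The bar is now across (1.5 rad), top at 92 mm, so it is latched. The button is at (490,338). I'm closing the fingers, turning back and going over the button.

Emit:
servo_tool(targets="0 10 0 0 0 -0.14 1;0 10 0 0 0 -0.14 1;0 10 0 0 0 -0.14 1;0 10 0 0 0 -0.14 1;0 10 0 0 0 -0.14 1;0 10 -10 0 0 -0.14 1;0 10 -10 0 0 -0.14 1;0 8 -10 0 0 -0.14 1;0 0 -10 0 0 -0.14 1;0 0 -10 0 0 -0.14 1;0 0 0 0 0 0 1;0 0 0 0 0 0 1")

```text
time: 7.9
tool_pos: [0.4841, 0.3336, 0.1253]
eef_rot: [0.684, 0.73, -0.008, -0.006]
ft_force: [-0.4, -0.0, 0.9]
gripper_width: -0.0001
```

Emit:
servo_tool(targets="4 4 0 0.003 -0.018 -0.03 1;1 0 0 0 0 0 1;0 0 -8 0 0 0 1;0 0 -8 0 0 0 1;0 0 -8 0 0 0 1;0 0 -8 0 0 0 1;0 0 -3 0 0 0 1")

```text
time: 8.6
tool_pos: [0.4902, 0.3378, 0.0963]
eef_rot: [0.691, 0.723, -0.001, -0.001]
ft_force: [-5.0, -2.1, 11.8]
gripper_width: -0.0005
```

Emit:
servo_tool(targets="0 0 -3 0 0 0 1;0 0 -2 0 0 0 1;0 0 -2 0 0 0 1;0 0 -2 0 0 0 1")

```text
time: 9.0
tool_pos: [0.4903, 0.3379, 0.0943]
eef_rot: [0.689, 0.725, -0.003, -0.002]
ft_force: [-4.5, -2.2, 11.0]
gripper_width: 0.0002
```

Emit:
servo_tool(targets="0 0 -3 0 0 0 1;0 0 -3 0 0 0 1;0 0 -3 0 0 0 1")

```text
time: 9.3
tool_pos: [0.4906, 0.338, 0.094]
eef_rot: [0.687, 0.726, -0.005, -0.003]
ft_force: [-8.7, -5.3, 16.1]
gripper_width: -0.0
```

The button is on its stop (force rises with no motion). I'm lifting off and looking.

Emit:
servo_tool(targets="0 0 0 0 0 0 1;0 0 25 0.005 -0.01 -0.02 1;0 -20 30 0 0 0 0;0 -40 30 0 0 0 0;0 -40 10 0 0 0 0;0 -40 0 0 0 0 0;0 -30 0 0 0 0 0;0 0 0 0 0 0 0;0 0 0 0 0 0 0")

```text
time: 10.2
tool_pos: [0.4898, 0.1617, 0.1941]
eef_rot: [0.69, 0.724, 0.001, -0.0]
ft_force: [0.3, -0.8, -0.2]
gripper_width: 0.0429
```

```bash
python3 - <<'E'
from h import *
im=grab('wrist','w3.png'); np.savez('w3.npz',**{k:np.array(v) for k,v in im.items()}); st(); P=cloud(im)
def f(c,h,zl,zh,n):
    m=(abs(P[...,0]-c[0])<h[0])&(abs(P[...,1]-c[1])<h[1])&(P[...,2]>zl)&(P[...,2]<zh)
    if m.sum()<10: print(n,'none');return
    r=cv2.minAreaRect((P[m][:,:2]*1000).astype(np.float32)); print(n,m.sum(),np.round(r[0],1),np.round(r[1],1),round(r[2],1),np.median(P[m],0).round(4))
f((.492,.257),(.03,.03),.075,.105,'knob'); f((.490,.338),(.035,.035),.065,.11,'btn'); f((.495,.13),(.02,.045),.07,.09,'post')
f((.532,.175),(.03,.03),.05,.066,'p3'); f((.456,.085),(.03,.03),.05,.066,'p2')
E
```

```text
{'time': 10.25, 'tool_pos': [0.49, 0.162, 0.194], 'eef_rot': [0.69, 0.724, 0.001, -0.0], 'joints': [0.175, -0.169, 1.925, 0.001, 1.384, 0.126], 'ft_force': [0.46, -0.51, -0.246], 'gripper_width': 0.043}
knob 1217 [492.  257.4] [12.3 39.9] 87.3 [0.4919 0.2566 0.0919]
btn none
post 502 [494.9 132.2] [14.  23.2] 2.4 [0.4947 0.1341 0.0801]
p3 897 [533.3 179.2] [28.6 29.1] 5.0 [0.5318 0.1807 0.0584]
p2 444 [461.6  88.5] [16.6 27.1] 0.7 [0.4605 0.0913 0.0584]
```

View pics/w3.png

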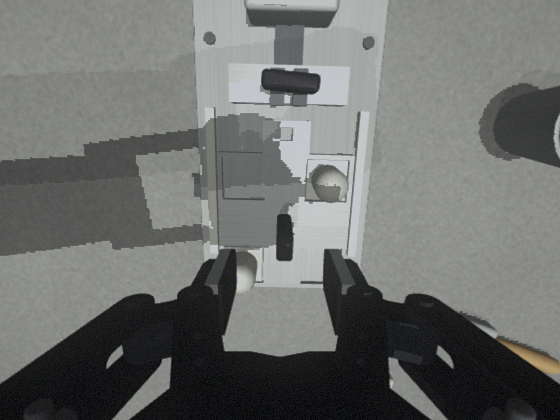

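The carrier is out by 38 mm: post at (495,132) mm, px (285,237). The knob is still latched. Grasping the post next.

Emit:
servo_tool(targets="2 -12 -10 0 0 -0.012 0;2 -14 -20 0 0 0 0;0 0 -25 0 0 0 0;0 0 -25 0 0 0 0;0 0 -20 0 0 0 0;0 0 0 0 0 0 0;0 0 0 0 0 0 0", grip_force=100)

```text
time: 10.95
tool_pos: [0.4923, 0.1375, 0.0858]
eef_rot: [0.691, 0.723, -0.001, -0.001]
ft_force: [0.7, -0.8, 0.4]
gripper_width: 0.0426
```

Emit:
servo_tool(targets="2 -5 -12 0 -0.002 0 0;0 0 -11 0 0 0 0;0 0 0 0 0 0 0;0 0 0 0 0 0 1;0 0 0 0 0 0 1;0 0 0 0 0 0 1;0 0 0 0 0 0 1;0 0 0 0 0 0 1")

```text
time: 11.75
tool_pos: [0.4965, 0.1326, 0.0638]
eef_rot: [0.691, 0.723, 0.002, 0.001]
ft_force: [0.1, 0.2, -2.4]
gripper_width: 0.0132
```

Emit:
servo_tool(targets="0 0 5 0 0 0 1;0 0 10 0 0 0 1;0 0 20 0 0 0 1;0 0 20 0 0 0 1;0 0 20 0 0 0 1;0 0 15 0 0 0 1;0 0 5 0 0 0 1;0 0 0 0 0 0 1")

```text
time: 12.55
tool_pos: [0.4919, 0.1322, 0.1617]
eef_rot: [0.691, 0.723, -0.001, -0.001]
ft_force: [0.2, 0.8, -5.1]
gripper_width: 0.0126
```

Emit:
servo_tool(targets="3 -12 0 0 0 -0.005 1;5 -24 0 0 0 -0.013 1;5 -24 0 0 0 -0.013 1;5 -24 0 0 0 -0.013 1;5 -24 0 0 0 -0.013 1;5 -24 0 0 0 -0.013 1;5 -24 0 0 0 -0.013 1;5 -24 0 0 0 -0.013 1;5 -24 0 0 0 -0.013 1;5 -24 0 0 0 -0.013 1;3 -12 0 0 0 -0.01 1;2 -6 0 0 0 0 1;0 0 0 0 0 0 1;0 0 0 0 0 0 1")

```text
time: 13.95
tool_pos: [0.5362, -0.1303, 0.1449]
eef_rot: [0.74, 0.673, -0.01, -0.012]
ft_force: [0.3, 0.6, -4.5]
gripper_width: 0.0131
```

```bash
python3 - <<'E'
from h import *
im=grab('side'); im2=grab('top','t2.png'); st()
w=im['pixels']; cv2.imwrite('pics/s2.png',np.clip(w*1.5,0,255).astype(np.uint8)[...,::-1])
P=cloud(im2)
m=(abs(P[...,0]-.51)<.12)&(abs(P[...,1]+.308)<.12)&(P[...,2]>.03)&(P[...,2]<.07)
m[:, :325]=0; r=cv2.minAreaRect((P[m][:,:2]*1000).astype(np.float32)); print('tub',m.sum(),r)
E
```

```text
{'time': 14.05, 'tool_pos': [0.536, -0.13, 0.145], 'eef_rot': [0.739, 0.673, -0.01, -0.012], 'joints': [-0.369, -0.01, 1.863, -0.008, 1.318, -0.273], 'ft_force': [0.738, 1.041, -4.74], 'gripper_width': 0.013}
tub 464 ((511.9057312011719, -311.0684509277344), (142.84124755859375, 178.396484375), 83.37089538574219)
```

View pics/s2.png

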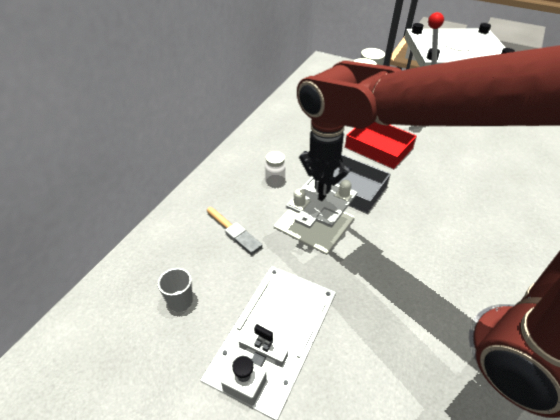

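The carrier is held level above the board (around px (320,205)), and the button is back up. I'm correcting tilt and lowering.

Emit:
servo_tool(targets="6 0 0 -0.004 -0.015 0 1;5 0 0 0 -0.014 0 1;0 0 -15 0 0 0 1;0 0 -15 0 0 0 1;0 0 -15 0 0 0 1;0 0 -12 0 0 0 1;0 0 0 0 0 0 1;0 0 0 0 0 0 1")

```text
time: 14.85
tool_pos: [0.5465, -0.1268, 0.081]
eef_rot: [0.738, 0.675, -0.0, -0.001]
ft_force: [-0.2, -0.1, -4.9]
gripper_width: 0.0129
```

Emit:
servo_tool(targets="0 -2 -7 0 0 0 1;0 0 -5 0 0 0 1;0 0 -3 0 0 0 1;0 0 0 0 0 0 1")

```text
time: 15.25
tool_pos: [0.5475, -0.1296, 0.066]
eef_rot: [0.738, 0.674, 0.0, -0.0]
ft_force: [0.5, -0.3, -4.5]
gripper_width: 0.0126
```

Emit:
servo_tool(targets="0 0 -2 0 0 0 1;0 0 -1.5 0 0 0 1;0 0 -1 0 0 0 1")

```text
time: 15.55
tool_pos: [0.5489, -0.1301, 0.0657]
eef_rot: [0.738, 0.675, 0.0, 0.001]
ft_force: [-2.6, 0.5, 0.9]
gripper_width: 0.0133
```

Touched down. Releasing, rising and looking.

Emit:
servo_tool(targets="0 0 0 0 0 0 0;0 0 0 0 0 0 0;0 0 0 0 0 0 0;0 0 0 0 0 0 0;0 0 10 0 0 0 0;0 0 30 0 0 0 0;0 0 40 0 0 0 0;0 -20 40 0 0 0 0;0 -20 20 0 0 0 0;0 -20 0 0 0 0 0;0 0 0 0 0 0 0;0 0 0 0 0 0 0")

```text
time: 16.75
tool_pos: [0.5508, -0.1922, 0.2192]
eef_rot: [0.738, 0.675, 0.003, 0.006]
ft_force: [-0.3, 0.3, 0.1]
gripper_width: 0.0426
```

```bash
cat > m.py <<'E'
from h import *
import sys
im=grab('wrist',sys.argv[1]); st(); P=cloud(im); g=im['pixels'].astype(int)
m=(P[...,0]>.44)&(P[...,0]<.66)&(P[...,1]>-.24)&(P[...,1]<.0)
def comps(mm,n,z):
    k,l,s,c=cv2.connectedComponentsWithStats(mm.astype(np.uint8))
    for i in range(1,k):
        if s[i,4]>150:
            uv=np.argwhere(l==i)[:,::-1]; r=cv2.minAreaRect((ray(im,uv,z)[:,:2]*1000).astype(np.float32)); print(n,s[i].tolist(),np.round(r[0],1),np.round(r[1],1),round(r[2],1),np.median(P[l==i],0).round(4))
comps(m&(P[...,2]>.048)&(P[...,2]<.068),'plug',.056); comps(m&(P[...,2]>.074)&(P[...,2]<.09),'post',.082); comps(m&(P[...,2]>.015)&(P[...,2]<.026),'plate',.02)
m=(P[...,0]>.38)&(P[...,0]<.66)&(P[...,1]>-.5)&(P[...,1]<-.2)
comps(m&(P[...,2]>.04)&(P[...,2]<.056),'tubrim',.05)
E
python3 m.py w4.png
```

```text
{'time': 16.8, 'tool_pos': [0.551, -0.192, 0.219], 'eef_rot': [0.738, 0.675, 0.003, 0.006], 'joints': [-0.463, -0.031, 1.755, 0.0, 1.404, -0.375], 'ft_force': [0.687, 1.197, 0.747], 'gripper_width': 0.043}
plug [299, 56, 35, 38, 1029] [592.1 -90.3] [28.9 28.7] 86.0 [ 0.5913 -0.0904  0.0603]
plug [210, 161, 32, 33, 808] [ 504.7 -170.7] [29.3 28.6] 38.4 [ 0.5053 -0.1694  0.0603]
plug [171, 244, 66, 5, 217] [ 474.  -235.5] [ 4.2 63.4] 84.7 [ 0.4671 -0.2369  0.0503]
post [260, 116, 18, 30, 504] [ 548.4 -131.3] [22.7 13.5] 84.0 [ 0.5482 -0.131   0.0821]
plate [200, 14, 140, 184, 15064] [ 549.7 -116.5] [170.4 130.2] 84.4 [ 0.5505 -0.1198  0.0205]
plate [179, 232, 64, 5, 223] [ 473.5 -236.6] [ 4.6 68.4] 84.7 [ 0.4733 -0.2364  0.0205]
tubrim [162, 240, 180, 61, 1648] [ 510.5 -244.4] [189.3  63.6] 12.6 [ 0.4907 -0.2442  0.0493]
```

View pics/w4.png

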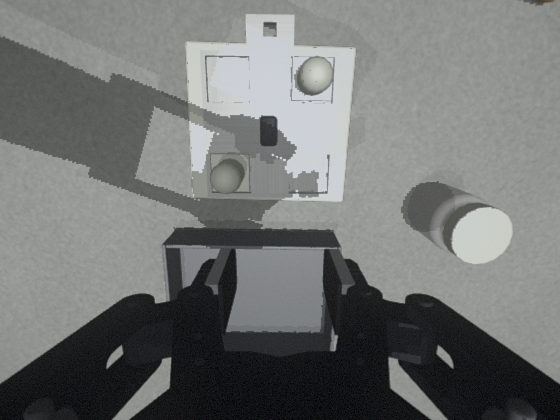

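The carrier is flat in the middle of the board, with its post at px (268,131). The plugs are at (504.5,-171.5) and (592,-90) mm, and the tub is just below. Picking plug2.

Emit:
servo_tool(targets="-15 7 -10 0.005 0.006 0 -0.3;-16 7 -20 0 0.006 0 -0.3;-15 7 -30 0 0 0 -0.3;0 0 -30 0 0 0 -0.3;0 0 -20 0 0 0 -0.3;0 0 0 0 0 0 -0.3;0 0 0 0 0 0 -0.3", grip_force=40)

```text
time: 17.5
tool_pos: [0.5004, -0.1633, 0.1025]
eef_rot: [0.736, 0.677, -0.001, -0.003]
ft_force: [0.5, 0.3, 0.1]
gripper_width: 0.0558
```

Emit:
servo_tool(targets="4 -8 -10 0 -0.005 0 -0.3;0 0 -20 0 0 0 -0.3;0 0 -20 0 0 0 -0.3;0 0 -3 0 0 0 -0.3;0 0 0 0 0 0 -0.3")

```text
time: 18.0
tool_pos: [0.5099, -0.1745, 0.0531]
eef_rot: [0.735, 0.678, 0.003, 0.004]
ft_force: [-0.1, 0.1, 0.1]
gripper_width: 0.0552
```

Emit:
servo_tool(targets="-5 3 -5 0.002 0.008 0 -0.3;0 0 0 0 0 0 -0.3;0 0 0 0 0 0 -0.3;0 0 0 0 0 0 0.9;0 0 0 0 0 0 0.9;0 0 0 0 0 0 0.9;0 0 0 0 0 0 0.9")

```text
time: 18.7
tool_pos: [0.507, -0.1729, 0.0522]
eef_rot: [0.735, 0.678, 0.002, 0.003]
ft_force: [-0.0, 0.2, -0.3]
gripper_width: 0.0282
```

Emit:
servo_tool(targets="0 0 5 0 0 0 0.9;0 0 10 0 0 0 0.9;0 0 20 0 0 0 0.9;0 0 25 0 0 0 0.9;0 0 15 0 0 0 0.9;0 0 0 0 0 0 0.9")

```text
time: 19.3
tool_pos: [0.5067, -0.1725, 0.1321]
eef_rot: [0.735, 0.678, 0.002, 0.004]
ft_force: [0.6, 0.0, 0.0]
gripper_width: 0.0285
```

```bash
python3 m.py w5.png; python3 - <<'E'
from h import *
im2=grab('top'); P=cloud(im2)
m=(abs(P[...,0]-.51)<.12)&(abs(P[...,1]+.308)<.12)&(P[...,2]>.03)&(P[...,2]<.065)
m[:, :325]=0; r=cv2.minAreaRect((P[m][:,:2]*1000).astype(np.float32)); print('tub',m.sum(),r)
E
```

```text
{'time': 19.35, 'tool_pos': [0.506, -0.172, 0.131], 'eef_rot': [0.735, 0.678, 0.002, 0.003], 'joints': [-0.468, -0.058, 1.935, 0.002, 1.258, -0.387], 'ft_force': [-0.483, -0.307, -0.865], 'gripper_width': 0.029}
plug [385, 57, 53, 54, 2155] [591.2 -89.2] [29.2 30.4] 85.5 [ 0.5894 -0.0893  0.0601]
plug [328, 141, 26, 41, 248] [ 544.4 -128.9] [26.4 12.9] 60.1 [ 0.5423 -0.1267  0.059 ]
post [335, 144, 29, 44, 1132] [ 547.9 -130.4] [23.7 14.9] 84.9 [ 0.5479 -0.1302  0.0821]
plate [242, 0, 192, 244, 23886] [ 550.4 -116.3] [170.4 130.3] 84.8 [ 0.5524 -0.1138  0.0205]
tub 367 ((511.7919006347656, -311.2157897949219), (143.0719757080078, 178.7931671142578), 83.60846710205078)
```

Plug2 is held. The tub is unmoved at (512,-310). Carrying plug2 to (475,-308).

Emit:
servo_tool(targets="-3 -12 3 0 0 0 0.9;-6 -25 0 0 0 0 0.9;-6 -25 0 0 0 0 0.9;-6 -25 0 0 0 0 0.9;-6 -25 0 0 0 0 0.9;-3 -12 0 0 0 0 0.9;0 -5 0 0 0 0 0.9;0 0 0 0 0 0 0.9;0 0 -15 0 0 0 0.9;0 0 -15 0 0 0 0.9;0 0 -5 0 0 0 0.9;0 0 0 0 0 0 0.9")

```text
time: 20.6
tool_pos: [0.4683, -0.3028, 0.0849]
eef_rot: [0.734, 0.679, -0.0, -0.007]
ft_force: [-0.3, 0.1, 0.0]
gripper_width: 0.0284
```

Emit:
servo_tool(targets="5 -3 -12 -0.009 -0.009 0 0.9;0 0 -13 0 0 0 0.9;0 0 -10 0 0 0 0.9;0 0 -3 0 0 0 0.9;0 0 0 0 0 0 0.9")

```text
time: 21.1
tool_pos: [0.4734, -0.304, 0.0441]
eef_rot: [0.733, 0.68, 0.0, -0.001]
ft_force: [-0.8, -0.6, -0.2]
gripper_width: 0.0282
```

Releasing (foot about 2 mm above the tub floor), then rising and going over plug3 at (592,-90).

Emit:
servo_tool(targets="0 0 0 0 0 0 -0.1;0 0 0 0 0 0 -0.3;0 0 0 0 0 0 -0.3;0 0 0 0 0 0 -0.3;0 0 15 0 0 0 -0.3;0 0 30 0 0 0 -0.3;0 0 40 0 0 0 -0.3;13 20 15 0 0 0 -0.3;22 40 0 0 0 0 -0.3;22 40 0 0 0 0 -0.3;22 40 0 0 0 0 -0.3;22 40 0 0 0 0 -0.3;12 20 0 0 0 0 -0.3;5 10 0 0 0 0 -0.3;0 0 0 0 0 0 -0.3;0 0 0 0 0 0 -0.3")

```text
time: 22.7
tool_pos: [0.5987, -0.0898, 0.1687]
eef_rot: [0.735, 0.678, 0.004, 0.01]
ft_force: [-0.3, 1.4, 0.2]
gripper_width: 0.0555
```

```bash
python3 m.py w6.png
```

```text
{'time': 22.75, 'tool_pos': [0.599, -0.09, 0.169], 'eef_rot': [0.735, 0.678, 0.004, 0.01], 'joints': [-0.271, 0.06, 1.75, -0.003, 1.31, -0.19], 'ft_force': [-0.25, 0.568, -0.89], 'gripper_width': 0.056}
plug [252, 191, 37, 37, 1090] [593.2 -87.5] [29.2 28.1] 85.3 [ 0.5935 -0.0861  0.0603]
plug [214, 248, 18, 34, 179] [ 554.8 -130. ] [12.1 30.8] 15.1 [ 0.5555 -0.1213  0.0569]
plate [149, 137, 151, 177, 13938] [ 550.3 -116.6] [170.6 130.3] 84.8 [ 0.5571 -0.1123  0.0206]
tubrim [138, 360, 22, 12, 193] [ 467.7 -230.1] [12.5 20.3] 84.5 [ 0.4679 -0.2337  0.0481]
```

Emit:
servo_tool(targets="-6 0 -15 0.009 0.018 0 -0.3;0 0 -25 0 0 0 -0.3;0 0 -25 0 0 0 -0.3;0 0 -15 0 0 0 -0.3;0 0 0 0 0 0 -0.3;0 0 0 0 0 0 -0.3")

```text
time: 23.35
tool_pos: [0.5875, -0.096, 0.0828]
eef_rot: [0.738, 0.675, -0.001, -0.002]
ft_force: [0.3, -0.4, 1.2]
gripper_width: 0.0555
```

Emit:
servo_tool(targets="4 6 -3 0 -0.004 0 -0.3;0 0 -14 0 0 0 -0.3;0 0 -13 0 0 0 -0.3;0 0 0 0 0 0 -0.3")

```text
time: 23.75
tool_pos: [0.5936, -0.0902, 0.0534]
eef_rot: [0.738, 0.675, 0.002, 0.001]
ft_force: [0.1, 0.5, -0.3]
gripper_width: 0.0554
```

Emit:
servo_tool(targets="-1 0 -3 0 0 0 -0.3;0 0 -2 0 0 0 -0.3;0 0 0 0 0 0 0.9;0 0 0 0 0 0 0.9;0 0 0 0 0 0 0.9;0 0 0 0 0 0 0.9;0 0 0 0 0 0 0.9;0 0 5 0 0 0 0.9;0 0 10 0 0 0 0.9;0 0 20 0 0 0 0.9;0 0 25 0 0 0 0.9;0 0 25 0 0 0 0.9;0 0 0 0 0 0 0.9")

```text
time: 25.05
tool_pos: [0.5927, -0.0901, 0.1393]
eef_rot: [0.738, 0.675, 0.002, 0.002]
ft_force: [1.2, -0.2, 0.4]
gripper_width: 0.0289
```

```bash
python3 - <<'E'
from h import *
im=grab('top','t3.png'); P=cloud(im); st()
m=(abs(P[...,0]-.51)<.13)&(abs(P[...,1]+.308)<.13)&(P[...,2]>.035)&(P[...,2]<.065)
m[:, :325]=0; r=cv2.minAreaRect((P[m][:,:2]*1000).astype(np.float32)); print('tub',m.sum(),r)
a=im['pixels'][190:300,120:400]; c=cv2.resize(np.clip(a*1.7,0,255).astype(np.uint8),None,fx=2.8,fy=2.8,interpolation=cv2.INTER_CUBIC); cv2.imwrite('pics/t3c.png',c[...,::-1])
E
```

```text
{'time': 25.1, 'tool_pos': [0.592, -0.09, 0.137], 'eef_rot': [0.738, 0.675, 0.001, 0.001], 'joints': [-0.276, 0.087, 1.778, 0.002, 1.275, -0.187], 'ft_force': [-0.318, 0.286, -1.049], 'gripper_width': 0.029}
tub 520 ((488.8406982421875, -305.9049377441406), (142.9417724609375, 181.3226318359375), 83.68941497802734)
```

View pics/t3c.png

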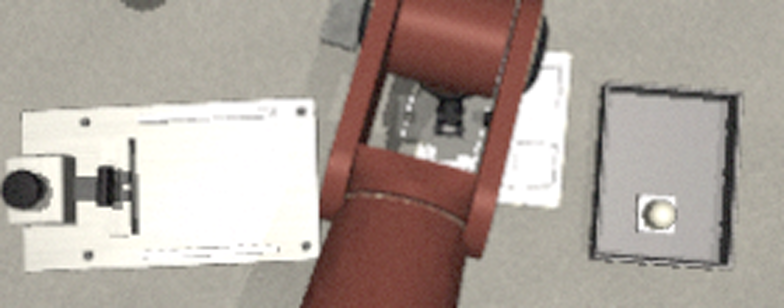

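The tub has been knocked to about (489,-306), with plug2 upright inside it at crop (657,213). Plug3 goes to (528,-310).

Emit:
servo_tool(targets="-4 -14 3 0 0 0 0.9;-8 -28 0 0 0 0 0.9;-8 -28 0 0 0 0 0.9;-8 -28 0 0 0 0 0.9;-8 -28 0 0 0 0 0.9;-8 -28 0 0 0 0 0.9;-8 -28 0 0 0 0 0.9;-6 -20 0 0 0 0 0.9;-3 -10 0 0 0 0 0.9;0 0 0 0 0 0 0.9;0 0 0 0 0 0 0.9")

```text
time: 26.2
tool_pos: [0.5158, -0.3121, 0.1252]
eef_rot: [0.738, 0.674, -0.003, -0.011]
ft_force: [0.6, 0.4, -0.0]
gripper_width: 0.0289
```

```bash
python3 - <<'E'
from h import *
im=grab('top'); P=cloud(im); st()
g=im['pixels'].astype(int).mean(2)
im=grab('side'); w=im['pixels'][100:260,200:440]; cv2.imwrite('pics/s3.png',cv2.resize(np.clip(w*1.6,0,255).astype(np.uint8),None,fx=3,fy=3)[...,::-1])
E
```

```text
{'time': 26.25, 'tool_pos': [0.516, -0.312, 0.125], 'eef_rot': [0.738, 0.675, -0.003, -0.011], 'joints': [-0.666, 0.125, 1.758, -0.004, 1.281, -0.575], 'ft_force': [0.558, -0.671, -1.32], 'gripper_width': 0.029}
```

View pics/s3.png

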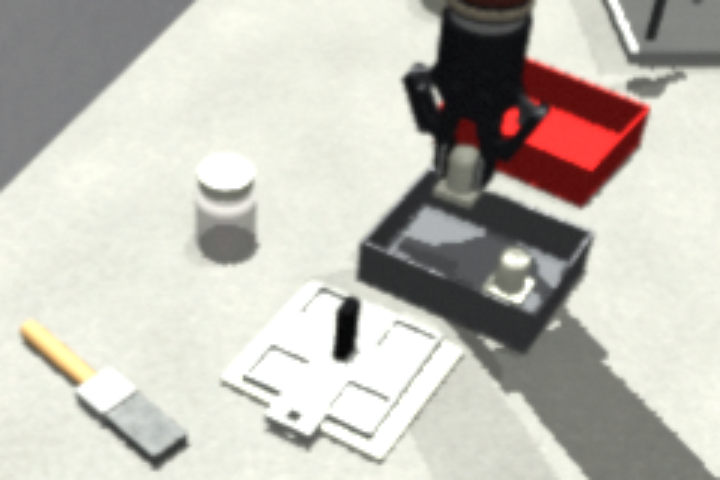

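Plug3 is held above the tub at px (460,180) in the crop. Plug2 stands inside, the carrier is empty on the board, and the brush and jar are in place. Lowering.

Emit:
servo_tool(targets="6 2 -10 -0.012 -0.018 0 0.9;3 1 -20 0 0 0 0.9;0 0 -20 0 0 0 0.9;0 0 -15 0 0 0 0.9;0 0 0 0 0 0 0.9;0 0 0 0 0 0 0.9")

```text
time: 26.9
tool_pos: [0.5287, -0.3037, 0.0603]
eef_rot: [0.735, 0.678, 0.0, 0.002]
ft_force: [0.2, 0.2, 0.0]
gripper_width: 0.029
```

Emit:
servo_tool(targets="0 -2 -8 0 0 0 0.9;0 0 -8 0 0 0 0.9;0 0 0 0 0 0 0.9")

```text
time: 27.2
tool_pos: [0.53, -0.3064, 0.0454]
eef_rot: [0.735, 0.678, 0.0, 0.004]
ft_force: [-0.8, 0.9, -0.9]
gripper_width: 0.0284
```

Emit:
servo_tool(targets="0 0 -2 0 0 0 0.9;0 0 0 0 0 0 -0.3;0 0 0 0 0 0 -0.3;0 0 0 0 0 0 -0.3;0 0 15 0 0 0 -0.3;0 0 35 0 0 0 -0.3;0 0 45 0 0 0 -0.3;0 0 45 0 0 0 -0.3;-3 30 10 0 0 0.13 -0.1;-3 40 0 0 0 0.13 -0.1;-3 40 0 0 0 0.13 -0.1;-3 40 0 0 0 0.13 -0.1;-3 40 0 0 0 0.13 -0.1;-3 40 0 0 0 0.13 -0.1;-3 40 0 0 0 0.13 -0.1;-3 40 0 0 0 0.13 -0.1;-3 40 0 0 0 0.13 -0.1;-3 40 0 0 0 0.13 -0.1;0 0 0 0 0 0 -0.1;0 0 0 0 0 0 -0.1")

```text
time: 29.2
tool_pos: [0.4993, 0.0959, 0.2268]
eef_rot: [0.15, 0.989, 0.01, 0.019]
ft_force: [-0.1, 0.0, 0.8]
gripper_width: 0.0467
```

Emit:
servo_tool(targets="-1 25 0 -0.007 0.02 0.05 0;-2 40 -5 -0.007 0.02 0.05 0;-2 40 -10 0 0 0.05 0;-1 30 -15 0 0 0.05 0;0 15 0 0 0 0.04 0;0 0 0 0 0 0 0;0 0 0 0 0 0 0")

```text
time: 29.9
tool_pos: [0.4975, 0.2431, 0.2027]
eef_rot: [0.034, 0.999, 0.001, 0.004]
ft_force: [-0.5, 0.2, 0.8]
gripper_width: 0.0428
```

```bash
python3 - <<'E'
from h import *
im=grab('wrist','w7.png'); st(); P=cloud(im)
m=(abs(P[...,0]-.492)<.035)&(abs(P[...,1]-.257)<.035)&(P[...,2]>.075)&(P[...,2]<.105)
print(cv2.minAreaRect((P[m][:,:2]*1000).astype(np.float32)),np.median(P[m],0))
E
```

```text
{'time': 29.95, 'tool_pos': [0.498, 0.243, 0.203], 'eef_rot': [0.035, 0.999, 0.001, 0.004], 'joints': [0.32, -0.086, 1.835, -0.002, 1.384, -1.181], 'ft_force': [-0.511, -0.526, 0.89], 'gripper_width': 0.043}
((491.9340515136719, 257.3696594238281), (11.656963348388672, 40.40347671508789), 87.21514892578125) [0.48966631 0.2573714  0.09187006]
```

Emit:
servo_tool(targets="-3 7 -15 -0.001 0.008 0.015 0;-2 6 -25 0 0 0 0;0 0 -25 0 0 0 0;0 0 -20 0 0 0 0;0 0 0 0 0 0 0;0 0 0 0 0 0 0", grip_force=60)

```text
time: 30.55
tool_pos: [0.4938, 0.2518, 0.1156]
eef_rot: [0.031, 1.0, 0.0, 0.002]
ft_force: [0.3, -0.8, 0.7]
gripper_width: 0.0429
```

Emit:
servo_tool(targets="-1 5 -4 0 0.003 0.01 0;0 0 -14 0 0 0 0;0 0 -12 0 0 0 0;0 0 0 0 0 0 0;0 0 0 0 0 0 0")

```text
time: 31.05
tool_pos: [0.4945, 0.2574, 0.0861]
eef_rot: [0.026, 1.0, 0.001, 0.002]
ft_force: [-0.7, 0.4, 0.8]
gripper_width: 0.0424
```

Emit:
servo_tool(targets="-2 0 0 0 0 0 0;0 0 0 0 0 0 1;0 0 0 0 0 0 1;0 0 0 0 0 0 1;0 0 0 0 0 0 1;0 0 2 0 0 0 1;0 0 0.5 0 0 -0.1 1;0 0 0.5 0 0 -0.12 1;0 0 0 0 0 -0.12 1;0 0 0 0 0 -0.12 1;0 0 0 0 0 -0.12 1;0 0 0 0 0 -0.12 1;0 0 0 0 0 -0.12 1;0 0 0 0 0 -0.12 1;0 0 0 0 0 -0.12 1")

```text
time: 32.55
tool_pos: [0.4927, 0.2571, 0.0869]
eef_rot: [0.546, 0.838, -0.0, 0.004]
ft_force: [0.4, -1.0, -1.4]
gripper_width: 0.0109
```

Emit:
servo_tool(targets="0 0 0 0 0 -0.1 1;0 0 0 0 0 -0.1 1;0 0 0 0 0 -0.1 1;0 0 0 0 0 -0.06 1;0 0 0 0 0 0 1")

```text
time: 33.05
tool_pos: [0.4925, 0.257, 0.0835]
eef_rot: [0.693, 0.721, -0.0, 0.004]
ft_force: [4.3, 1.2, -8.2]
gripper_width: 0.0106
```

Yaw is about 0.04, so the plunger is released onto my grip. Lowering it.

Emit:
servo_tool(targets="0 0 -3 0 0 -0.015 1;0 0 -3 0 0 0 1;0 0 -3 0 0 0 1;0 0 -2 0 0 0 1;0 0 -1 0 0 0 1")

```text
time: 33.55
tool_pos: [0.4929, 0.2572, 0.0771]
eef_rot: [0.697, 0.717, -0.002, 0.003]
ft_force: [-0.9, -0.9, -1.8]
gripper_width: 0.0113
```

Emit:
servo_tool(targets="0 0 0 0 0 0 -0.1;0 0 0 0 0 0 -0.1;0 0 0 0 0 0 -0.1;0 0 0 0 0 0 -0.1;0 0 15 0 0 0 -0.1;0 0 30 0 0 0 -0.1;0 0 40 0 0 0 -0.1;0 0 40 0 0 0 -0.1;-20 20 20 0 0 0 -0.1;-40 25 0 0 0 0 -0.1;-40 25 0 0 0 0 -0.1;-40 25 0 0 0 0 -0.1;0 0 0 0 0 0 -0.1;0 0 0 0 0 0 -0.1")

```text
time: 34.95
tool_pos: [0.3491, 0.3561, 0.2423]
eef_rot: [0.697, 0.717, 0.006, 0.004]
ft_force: [1.0, -0.2, 0.0]
gripper_width: 0.0468
```

```bash
python3 - <<'E'
from h import *
st()
for n in('wrist','side','top'):
    im=grab(n,'f_'+n+'.png'); P=cloud(im)
    def f(c,h,zl,zh,nm):
        m=(abs(P[...,0]-c[0])<h)&(abs(P[...,1]-c[1])<h)&(P[...,2]>zl)&(P[...,2]<zh)
        if m.sum()>15: r=cv2.minAreaRect((P[m][:,:2]*1000).astype(np.float32)); print(n,nm,np.round(r[0],1),np.round(r[1],1),round(r[2],1),np.median(P[m],0).round(4))
    f((.492,.257),.03,.07,.105,'knob'); f((.490,.338),.035,.085,.11,'btn'); f((.548,-.131),.03,.06,.1,'post')
    f((.489,-.305),.13,.035,.049,'tub')
    if n=='top': w=im['pixels'][130:310,110:400]; cv2.imwrite('pics/fc.png',cv2.resize(np.clip(w*1.7,0,255).astype(np.uint8),None,fx=2.7,fy=2.7)[...,::-1])
E
```

```text
{'time': 34.95, 'tool_pos': [0.349, 0.356, 0.242], 'eef_rot': [0.697, 0.717, 0.006, 0.004], 'joints': [0.649, -0.258, 1.92, -0.005, 1.466, 0.622], 'ft_force': [0.964, -0.216, 0.019], 'gripper_width': 0.047}
wrist knob [491.6 260.5] [12.1 35.8] 1.0 [0.4881 0.2662 0.0809]
wrist btn [489.9 340.2] [39.1 38.5] 11.7 [0.4878 0.3414 0.0973]
side knob [492.5 258.8] [12.5 39.6] 1.5 [0.4911 0.2608 0.081 ]
side btn [490.5 339.5] [36.5 39.5] 30.1 [0.4895 0.3415 0.0972]
side post [ 547.1 -132.2] [21.  11.3] 68.1 [ 0.5481 -0.1346  0.0816]
side tub [ 486.  -305.6] [147.6 180.8] 83.6 [ 0.5125 -0.3147  0.0428]
top knob [492.8 255.9] [39.8 11.1] 88.8 [0.4926 0.2537 0.0804]
top btn [488.9 337.6] [37.7 38.5] 89.1 [0.4893 0.3367 0.0956]
top post [ 547.4 -132.2] [22.1 13.6] 86.6 [ 0.548  -0.1322  0.0795]
top tub [ 488.6 -306.1] [143.2 180.8] 83.8 [ 0.4804 -0.3004  0.0461]
```

View pics/fc.png

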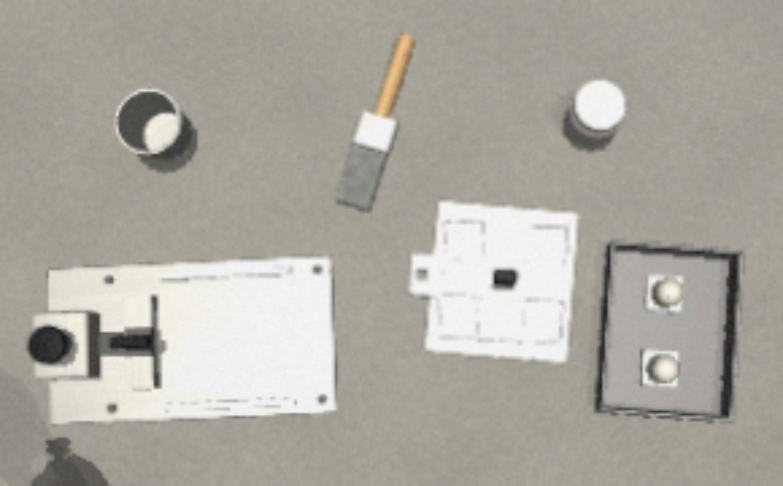

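The last view shows everything in place. The knob is along press x with its top at 81 mm (down), and the button top is at 97 mm (up). The carrier is centred on the board, both plugs stand in the tub, and the cup, brush and jar are unmoved.

```bash
python3 -c "
from bench import bot
print(bot.close_job())"
```

```text
the job is handed in; nothing more can be done
None
```

The press is stripped and the job was handed in at about 35 s on the robot's clock; it reports no verdict. I pulled the plunger, turned the knob about 1.5 rad to latch it, and pushed the ejector button to its stop. The carrier then went onto the board and both plugs (plug2 and plug3, the only two present) into the grey tub. Last, I turned the knob back to 0 and let the plunger down.

**Last checks, from all three cameras:**
- **Knob:** along press x, within about 0.03 rad of 0, with its top at about 81 mm, so the plunger is down.
- **Button:** top at about 97 mm, so it is up.
- **Carrier:** about 1–2 mm from the board's centre as measured at the start.
- **Plugs:** both upright inside the tub.
- **Tub:** knocked about 23 mm during the run. I measured it again before placing plug3, and it stands level.
- **Cup, brush and jar:** in place by eye in the last picture; I did not measure them.
- **Robot:** clear of everything.

No check failed. The cameras disagreed by up to about 5 mm along world y, too little to matter here.

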